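# Draw the packing strip from under the bottle riser

### The arm

A 7-joint arm with a two-finger parallel gripper is mounted at the origin on the work surface. World frame = base frame: x ahead of the robot, y to its left, z up, the work surface at z = 0. Lengths are in m, angles in rad, forces in N, time in s.
With the tool pointing down it reaches from about 0.425 to 0.925 m from the base axis. Payload 6.8 kg.
Tool frame: the origin (TCP) lies between the finger pads; the fingertips stand r.tcp_to_tips ahead of it and the grasp point (between the pads) lies 3 mm ahead of it (r.tcp_to_tips is the distance from the TCP to the fingertips, in m); z points along the fingers, y is the line along which they close (so a half turn about z gives the same grasp; the last joint's range is limited). The gripper opens to 85 mm and grips with 20 to 120 N. Pads are 22 mm wide; open, the fingers measure 114 mm over their backs; the gripper's body (76 mm by 85 mm) begins 54 mm behind the grasp point. The pads swing forward as they close: fully open they stand 13 mm farther back than shut.
Start: joints at [1.03, 0.477, 0.022, 1.555, -0.011, 1.109, -0.083], TCP at [0.283, -0.613, 0.253] pointing down, gripper open.
Joint ranges: [-2.96, 2.96], [-0.34, 2.1], [-1.41, 1.46], [0.24, 2.44], [-1.37, 4.51], [0.17, 1.92], [-2.96, 2.96]. Speed limits (rad/s): [2.39, 2.39, 3.14, 3.14, 3.14, 3.14, 3.14].

### API

Orientations are given as a rotation vector (axis times angle).
In Python, from bench import r gives the robot as it stands. The module is installed in compiled form; this text tells all that it offers.
- The arm moves only by the tool step_arm, never from a script. Its argument "moves" is a list of rows, each an object of numbers: "rx", "ry", "rz": the turn, a rotation vector about the tool's x, y, z in degrees; "dx", "dy", "dz": the shift along the tool's x, y, z in mm; "gripper": the opening, from -1 (shut) to 1 (fully open). In form: [{"rx": .., "ry": .., "rz": .., "dx": .., "dy": .., "dz": .., "gripper": ..}, ...]. A call has 1 to 20 rows; each row shifts and turns the commanded pose from where the row before left it, along the tool's axes as they then stand; what a row does not reach is not made up. A row lasts 1/8 s, in which the tool goes at most 62.5 mm and 10.7 degrees, less where a joint would pass 70% of its speed; a pose out of reach is approached as far as the arm can. A call is refused whole if a number of a shift passes 62.5 or a number of a turn 10.7, either way. A call with a gripper value outside its range is refused whole. The fingers move at their own pace and stop on an object; "grip_force" is the grip in N (left out, the last holds). Time passes only in rows, so rows that do not move let the fingers close. It gives the time, the measured TCP pose, the force, the opening and the grip force at its end, in the units of the state.
- r.get_obs(): the state, without advancing time (a new reading comes with each control period).
- r.grab_frame(name): name is "scene" or "top"; returns the picture (480x640x3 uint8, blue, green, red); there is no depth.
- r.camera_info(name): a dict with "mtx" (3x3 intrinsics, pixels), "D" ([k1, k2, p1, p2, k3] as OpenCV has them; the pictures are not rectified), "rvec" (rotation vector, rad) and "tvec" (3), from world to camera coordinates, as OpenCV has them. Camera axes: x right, y down, z forward; pixel columns grow to the right and rows downward; lengths in m; the calibration is good to about 2 mm. A picture is of the moment at which its call begins. camera_info takes no time and is no camera call.
- r.hand_in(): hands the job in; it is judged then, once.
The state is a dict: "clock": time; "joints": joint angles; "qvel": joint speeds; "tau": joint torques, N m; "tcp_pos": TCP position; "orientation": TCP orientation; "contact_force": force on the tool from outside, world axes, zero at the start; "moment": the same for the moment, N m; "grip_width": finger opening in m; "gripper_force": force on a finger pad.
Only numpy, scipy, OpenCV 4.12 (cv2) and the standard library are available. Lean on these libraries where they do the work, as an engineer would, in place of code of your own. Each camera call takes 0.05 s, during which the arm holds its last target. There are 200 camera calls.

### The job

A wooden strip has been left under one foot of the little wooden riser that carries two amber bottles, so the riser stands crooked. Move the jar that stands in front of the strip's free end onto the white tile, then draw the strip straight out so that the riser settles flat, without shifting or prising up the riser or its bottles. Lay the strip flat in the shallow steel tray and leave everything else where it stands.

Things in the scene. Friction and masses are not known exactly. Their poses are not given: they have to be found in the camera images.
- strip_c (a point): centre of the loose wooden strip, 150 x 30 x 8 mm, 40 g, flat on the bench. Its x axis runs along its length, away from the riser: the way to draw it. At the start the riser's foot (30 mm deep) stands across its middle: 60 mm sticks out on the +x side, 60 mm is hidden beneath the board; free after a 90 mm pull. 40 mm or more is free on both sides of the part that sticks out
- riser: loose wooden riser, 0.4 kg: a board 220 x 100 x 14 mm on two end feet (30 x 100 x 36 mm high), 50 mm high in all. Origin: centre of its underside, level with its soles; x along its length towards the foot on the strip. Starts tilted 0.042 rad, lies flat once the strip is out. Its other foot bears more load: its friction holds the riser while the strip is drawn level along its length
- big_bottle_c (a point): centre (half-way up) of the loose amber bottle, 74 mm across and 165 mm tall, 0.6 to 1.2 kg, standing on the riser on the side away from the strip
- small_bottle_c (a point): centre (half-way up) of the loose amber bottle, 48 mm across and 100 mm tall, standing on the riser about its middle
- jar_c (a point): centre (half-way up) of the loose glass jar with a white lid, round, 50 mm across, 65 mm tall, 150 g, standing on the bench in line with the strip, 25 to 50 mm clear of its free end
- tile_top (a point): centre of the top face of the white ceramic tile, fixed, 110 x 110 mm, 8 mm thick; axes along its edges
- tray: shallow open steel tray, fixed, outside 210 x 140 x 16 mm (x, y, z), walls and floor 5 mm thick. Origin: centre of its underside; x along its length
- beaker: bystander, loose: open glass beaker, 64 mm across, 85 mm tall. Origin: centre of its underside
- bung: bystander, loose: dark rubber bung, 32 mm across, 26 mm tall. Origin: centre of its underside
- spare_jar: bystander, loose: a second jar just like the one in the way, 50 mm across, 65 mm tall, beside the riser. Origin: centre of its underside
- tape: bystander, loose: white ring of tape lying flat, 72 mm across, 18 mm high. Origin: centre of its underside
- wash: bystander, loose: white plastic bottle, 60 mm across, 150 mm tall. Origin: centre of its underside
- calc: bystander, loose: white pocket calculator, 140 x 70 x 14 mm. Origin: centre of its underside
Not all that is in view belongs to the job. Of the things like the part that bears strip_c, leave any that is turquoise; of the rest the larger one is meant.

How it is judged:
On the way, in this order (a step that is already met when the one before it is completed fails the run):
1. the jar stands on the tile, the strip still under the riser (x of jar_c in the frame of tile_top between -0.045 and 0.045 m and y of jar_c in the frame of tile_top between -0.045 and 0.045 m and z of jar_c in the frame of tile_top below 0.037 m and angle between riser's own z axis and vertical above 0.03 rad), for 0.2 s.
2. the strip is out and the riser stands flat (angle between riser's own z axis and vertical below 0.015 rad), for 0.2 s.
At the end, for the whole second after the job is handed in: Strip flat on the tray floor, centre within 30 mm lengthwise and 52 mm crosswise of the tray's; riser flat (under 0.015 rad), within 15 mm of its start; both bottles upright, within 18 mm of theirs; jar upright on the tile, its centre 10 mm or more inside each edge (x of strip_c in the frame of tray between -0.03 and 0.03 m and y of strip_c in the frame of tray between -0.052 and 0.052 m and z of strip_c in the frame of tray below 0.013 m and angle between strip_c's own z axis and vertical below 0.06 rad and angle between riser's own z axis and vertical below 0.015 rad and distance of riser from where it was at the start of the episode below 0.015 m and distance of each of big_bottle_c, small_bottle_c from where it was at the start of the episode below 0.018 m and angle between each of big_bottle_c, small_bottle_c, jar_c's own z axis and vertical below 0.05 rad and x of jar_c in the frame of tile_top between -0.045 and 0.045 m and y of jar_c in the frame of tile_top between -0.045 and 0.045 m and z of jar_c in the frame of tile_top below 0.037 m); the robot touches nothing.
It fails at once if the riser is prised up (tilted beyond 0.09 rad) or pushed more than 25 mm (angle between riser's own z axis and vertical above 0.09 rad or distance of riser from where it was at the start of the episode above 0.025 m).
It fails at once if a bottle on the riser is tipped (beyond 0.25 rad) (angle between any of big_bottle_c, small_bottle_c's own z axis and vertical above 0.25 rad).
It fails at once if a bystander is pushed more than 25 mm or tipped beyond 0.3 rad (distance of any of beaker, bung, spare_jar, tape, wash, calc from where it was at the start of the episode above 0.025 m or angle between any of beaker, bung, spare_jar, tape, wash, calc's own z axis and vertical above 0.3 rad).
It also fails if it takes over 64 s, if anything falls off the work surface, if the arm or the gripper's body presses on something with over 40 N, if the wrist force passes 120 N, or if a joint passes its speed limit or range.

## Working session

There is one attempt and no reset: what is moved stays moved. The work goes in short steps, Python scripts to look and compute and a tool call to move; the robot and the scene stay as the last step left them, time stands still between calls to the robot, and variables do not carry over. Pictures are saved under pics/ and viewed, at most 10 in all, crops included, and the job is handed in when it is done.

Besides the shell and the picture viewer there is one more tool, called after "Emit:" by a JSON object that holds its "fn" and its "kwargs". step_arm: Moves the arm, as the interface text tells. Its arguments: {"type":"object","properties":{"moves":{"type":"array","items":{"type":"object","properties":{"rx":{"type":"number"},"ry":{"type":"number"},"rz":{"type":"number"},"dx":{"type":"number"},"dy":{"type":"number"},"dz":{"type":"number"},"gripper":{"type":"number"}}}},"grip_force":{"type":"number"}},"required":["moves"]}

```bash
mkdir -p pics
python3 - <<'E'
from bench import r
import cv2
for n in("scene","top"):
    cv2.imwrite(f"pics/{n}0.png",r.grab_frame(n)); i=r.camera_info(n); print(n,i)
o=r.get_obs();print(o['tcp_pos'],o['orientation'],o['contact_force'],o['grip_width'],r.tcp_to_tips,o['clock'])
E
```

```text
scene {'mtx': array([[490.01170555,   0.        , 321.10982168],
       [  0.        , 490.01170555, 240.65529386],
       [  0.        ,   0.        ,   1.        ]]), 'D': array([-0.13857083,  0.        ,  0.        ,  0.        ,  0.        ]), 'rvec': array([ 2.06620533,  1.49977857, -0.49294208]), 'tvec': array([-0.23896725, -0.3153151 ,  1.35521731])}
top {'mtx': array([[491.12282817,   0.        , 317.76449114],
       [  0.        , 491.12282817, 240.27631962],
       [  0.        ,   0.        ,   1.        ]]), 'D': array([-0.02025883,  0.        ,  0.        ,  0.        ,  0.        ]), 'rvec': array([ 2.17364004, -2.14059869,  0.1892749 ]), 'tvec': array([0.05588501, 0.5493466 , 0.97839267])}
[ 0.28287521 -0.61232083  0.25243715] [-3.06679896e+00 -6.74226029e-01  7.67241478e-04] [-0.13735521 -0.63574938  0.86846728] 0.0855143244862767 0.022 0.1
```

View pics/scene0.png

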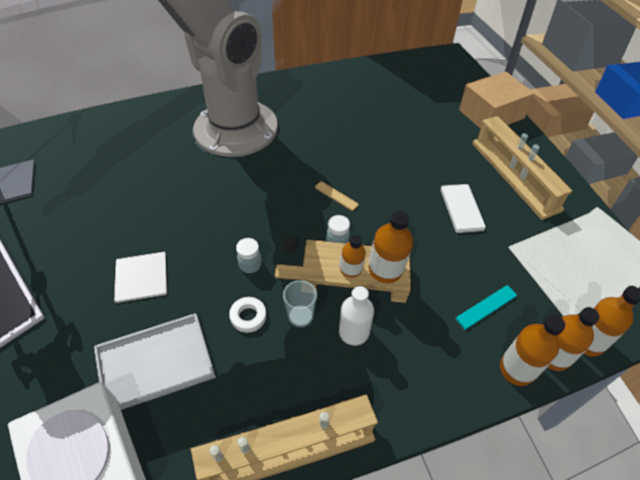

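View pics/top0.png

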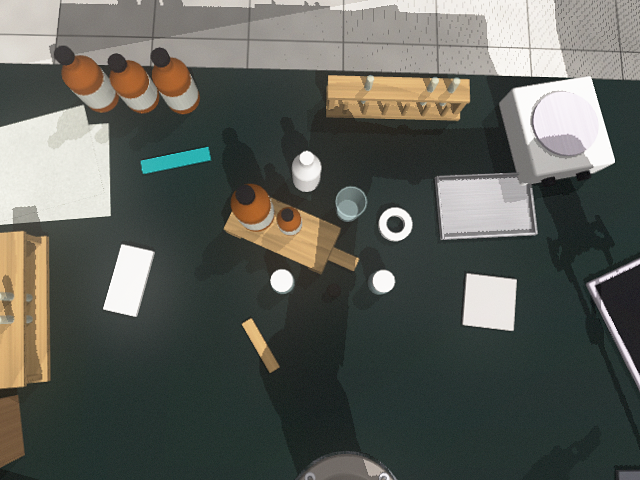

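The top view shows the strip end at about (345,260), the jar at (383,281), the tile at (490,302), the tray at (487,207) and the bung at (332,293). I'll zoom in for exact corners.

```bash
python3 - <<'E'
import cv2
a=cv2.imread("pics/top0.png")[170:340,220:420]
cv2.imwrite("pics/c1.png",cv2.convertScaleAbs(cv2.resize(a,(800,680),interpolation=cv2.INTER_CUBIC)[:600],alpha=1.3,beta=25))
E
cat > h.py <<'E'
from bench import r
import cv2, numpy as np
def px2w(name,pts,z):
    i=r.camera_info(name);R=cv2.Rodrigues(i['rvec'])[0];C=-R.T@i['tvec']
    u=cv2.undistortPoints(np.array(pts,float).reshape(-1,1,2),i['mtx'],i['D']).reshape(-1,2)
    d=np.c_[u,np.ones(len(u))]@R
    return C+d*((z-C[2])/d[:,2])[:,None]
def w2px(name,P):
    i=r.camera_info(name)
    return cv2.projectPoints(np.array(P,float).reshape(-1,1,3),i['rvec'],i['tvec'],i['mtx'],i['D'])[0].reshape(-1,2)
E
python3 - <<'E'
import sys; sys.path.insert(0,'.')
from h import *
np.set_printoptions(precision=4,suppress=True)
g=cv2.cvtColor(cv2.imread("pics/top0.png"),cv2.COLOR_BGR2GRAY)
def blob(x0,y0,x1,y1,t):
    m=(g[y0:y1,x0:x1]>t).astype(np.uint8)
    n,l,s,c=cv2.connectedComponentsWithStats(m); k=1+s[1:,4].argmax()
    pts=np.argwhere(l==k)[:,::-1]+[x0,y0]; return cv2.minAreaRect(pts.astype(np.float32)),s[k,4]
for nm,b,z in (("jar",(360,260,405,305),.065),("spare",(265,262,300,300),.065),("tile",(450,262,530,340),.008),("tape",(370,200,420,250),.018)):
    q,ar=blob(*b,150); bx=cv2.boxPoints(q); print(nm,q,ar,px2w("top",[q[0]],z)); print(px2w("top",bx,z)) 
print("tray",px2w("top",[(436,177),(533,173),(538,236),(440,240)],.016))
print("strip",px2w("top",[(358,259),(353,271),(334,246),(328,262)],.008))
E
```

```text
jar ((383.5, 281.0), (22.0, 21.0), 90.0) 403 [[ 0.4644 -0.068   0.065 ]]
[[ 0.4862 -0.0469  0.065 ]
 [ 0.4869 -0.0894  0.065 ]
 [ 0.4427 -0.089   0.065 ]
 [ 0.4422 -0.0468  0.065 ]]
spare ((281.0, 280.0), (22.0, 22.0), 90.0) 414 [[0.4633 0.1372 0.065 ]]
[[0.485  0.1597 0.065 ]
 [0.4857 0.1158 0.065 ]
 [0.4418 0.1149 0.065 ]
 [0.4412 0.1585 0.065 ]]
tile ((489.6029052734375, 301.6617431640625), (50.84977722167969, 53.68754577636719), 4.39870548248291) 2632 [[ 0.4276 -0.3038  0.008 ]]
[[ 0.3749 -0.2433  0.008 ]
 [ 0.488  -0.2555  0.008 ]
 [ 0.4812 -0.3656  0.008 ]
 [ 0.3679 -0.3516  0.008 ]]
tape ((395.00006103515625, 224.00003051757812), (32.52690887451172, 32.526912689208984), 45.0) 638 [[ 0.5898 -0.1011  0.018 ]]
[[ 0.5888 -0.0517  0.018 ]
 [ 0.6401 -0.1016  0.018 ]
 [ 0.5907 -0.1507  0.018 ]
 [ 0.5401 -0.1006  0.018 ]]
tray [[ 0.6961 -0.1926  0.016 ]
 [ 0.7102 -0.4089  0.016 ]
 [ 0.5696 -0.4124  0.016 ]
 [ 0.5571 -0.198   0.016 ]]
strip [[ 0.5143 -0.0229  0.008 ]
 [ 0.4885 -0.0123  0.008 ]
 [ 0.5414  0.0286  0.008 ]
 [ 0.5069  0.0411  0.008 ]]
```

View pics/c1.png

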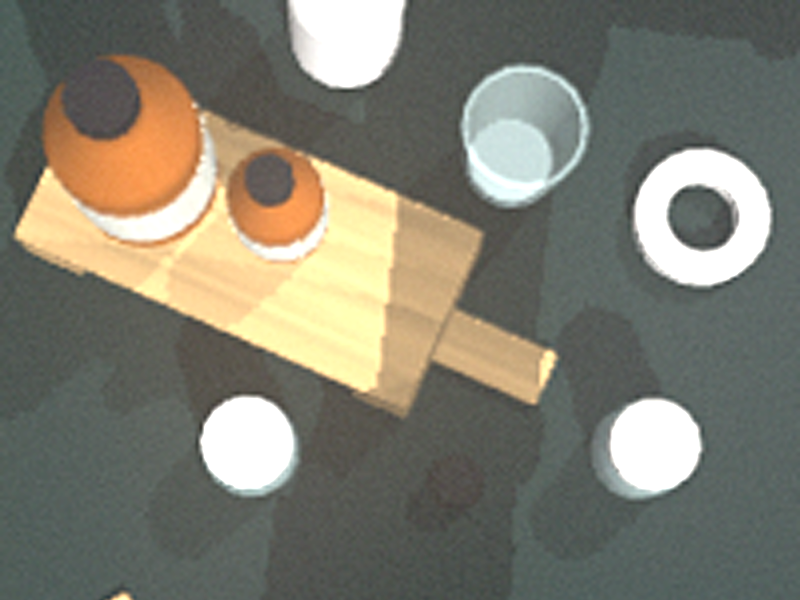

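```bash
cat >> h.py <<'E'
def delta(target):
    "mm along tool axes from measured TCP to target"
    o=r.get_obs();R=cv2.Rodrigues(np.array(o['orientation'],float))[0]
    print("t",o['clock'],"tcp",np.round(o['tcp_pos'],4),"yaw x",np.degrees(np.arctan2(R[1,0],R[0,0])).round(2),"tool z",R[:,2].round(3),"F",np.round(o['contact_force'],1),"w",round(float(o['grip_width']),4))
    d=1000*R.T@(np.array(target)-o['tcp_pos']);print("delta mm",d.round(1));return d
E
python3 - <<'E'
from h import *
np.set_printoptions(precision=4,suppress=True)
c=lambda L:[(220+x/4-.375,170+y/4-.375) for x,y in L]
s=px2w("top",c([(555,352),(538,403),(455,305),(434,357)]),.008)
an=lambda a,b:np.degrees(np.arctan2(*(b-a)[1::-1]))
print(s,an(s[2],s[0]),an(s[3],s[1]),np.linalg.norm(s[0]-s[1]),"end mid",(s[0]+s[1])/2)
u=px2w("top",c([(200,110),(483,235),(18,238),(405,417)]),.055);print(an(u[0],u[1]),an(u[2],u[3]))
print("bung",px2w("top",c([(452,482)]),.02))
i=r.camera_info("top");print("cam",-cv2.Rodrigues(i['rvec'])[0].T@i['tvec'])
g=cv2.imread("pics/scene0.png").astype(int).min(2);m=(g>130).astype(np.uint8)
n,l,st,ce=cv2.connectedComponentsWithStats(m[230:262,230:270]);k=1+st[1:,4].argmax();print("scene jar lid",st[k],ce[k]+[230,230],"pred",w2px("scene",[[.4644,-.068,.06]]))
delta([.4644,-.068,.2])
E
```

```text
[[ 0.5173 -0.0237  0.008 ]
 [ 0.4899 -0.0147  0.008 ]
 [ 0.5417  0.0299  0.008 ]
 [ 0.5135  0.0409  0.008 ]] -114.45767552952199 -113.07760469121676 0.028838583703349355 end mid [ 0.5036 -0.0192  0.008 ]
-113.17954743442886 -113.96227917611421
bung [[0.4469 0.0314 0.02  ]]
cam [0.3984 0.091  1.0465]
scene jar lid [  6   8  23  21 381] [246.7874 247.8215] pred [[246.8705 247.3655]]
t 0.1 tcp [ 0.2829 -0.6123  0.2524] yaw x 24.8 tool z [-0.001  0.001 -1.   ] F [-0.1 -0.6  0.9] w 0.0855
delta mm [ 393.1 -417.9   53.1]
```

Emit:
{"fn": "step_arm", "kwargs": {"moves": [{"rz": -10.3, "gripper": 1}, {"rz": -10.3, "gripper": 1}, {"rz": -10.3, "gripper": 1}, {"rz": -10.3, "gripper": 1}, {"gripper": 1}]}}

```text
invalid input at $.moves[0]: expected keys rx, ry, rz, dx, dy, dz, gripper
```

```bash
python3 -c "
from h import *
delta([.4644,-.068,.2])"
```

```text
t 0.1 tcp [ 0.2829 -0.6123  0.2524] yaw x 24.8 tool z [-0.001  0.001 -1.   ] F [-0.1 -0.6  0.9] w 0.0855
delta mm [ 393.1 -417.9   53.1]
```

Emit:
{"fn": "step_arm", "kwargs": {"moves": [{"rx": 0, "ry": 0, "rz": -10.4, "dx": 0, "dy": 0, "dz": 0, "gripper": 1}, {"rx": 0, "ry": 0, "rz": -10.4, "dx": 0, "dy": 0, "dz": 0, "gripper": 1}, {"rx": 0, "ry": 0, "rz": -10.4, "dx": 0, "dy": 0, "dz": 0, "gripper": 1}, {"rx": 0, "ry": 0, "rz": -10.4, "dx": 0, "dy": 0, "dz": 0, "gripper": 1}, {"rx": 0, "ry": 0, "rz": 0, "dx": 0, "dy": 0, "dz": 0, "gripper": 1}]}}

```text
clock: 0.72
tcp_pos: [0.2828, -0.6126, 0.2528]
orientation: [-2.63, -1.717, -0.001]
contact_force: [-0.1, -0.1, -0.5]
grip_width: 0.0853
gripper_force: 0.0
```

```bash
python3 -c "
from h import *
delta([.4644,-.068,.2])"
```

```text
t 0.725 tcp [ 0.2828 -0.6126  0.2528] yaw x 66.29 tool z [-0.     0.001 -1.   ] F [-0.1 -0.1 -0.5] w 0.0853
delta mm [571.6 -52.7  53.3]
```

Emit:
{"fn": "step_arm", "kwargs": {"moves": [{"rx": 0, "ry": 0, "rz": 0, "dx": 20, "dy": -2, "dz": 2, "gripper": 1}, {"rx": 0, "ry": 0, "rz": 0, "dx": 40, "dy": -4, "dz": 4, "gripper": 1}, {"rx": 0, "ry": 0, "rz": 0, "dx": 45, "dy": -4, "dz": 4, "gripper": 1}, {"rx": 0, "ry": 0, "rz": 0, "dx": 45, "dy": -4, "dz": 4, "gripper": 1}, {"rx": 0, "ry": 0, "rz": 0, "dx": 45, "dy": -4, "dz": 4, "gripper": 1}, {"rx": 0, "ry": 0, "rz": 0, "dx": 45, "dy": -4, "dz": 4, "gripper": 1}, {"rx": 0, "ry": 0, "rz": 0, "dx": 45, "dy": -4, "dz": 4, "gripper": 1}, {"rx": 0, "ry": 0, "rz": 0, "dx": 45, "dy": -4, "dz": 4, "gripper": 1}, {"rx": 0, "ry": 0, "rz": 0, "dx": 45, "dy": -4, "dz": 4, "gripper": 1}, {"rx": 0, "ry": 0, "rz": 0, "dx": 45, "dy": -4, "dz": 4, "gripper": 1}, {"rx": 0, "ry": 0, "rz": 0, "dx": 45, "dy": -4, "dz": 4, "gripper": 1}, {"rx": 0, "ry": 0, "rz": 0, "dx": 45, "dy": -4, "dz": 4, "gripper": 1}, {"rx": 0, "ry": 0, "rz": 0, "dx": 40, "dy": -4, "dz": 4, "gripper": 1}, {"rx": 0, "ry": 0, "rz": 0, "dx": 22, "dy": -3, "dz": 3, "gripper": 1}, {"rx": 0, "ry": 0, "rz": 0, "dx": 0, "dy": 0, "dz": 0, "gripper": 1}, {"rx": 0, "ry": 0, "rz": 0, "dx": 0, "dy": 0, "dz": 0, "gripper": 1}]}}

```text
clock: 2.72
tcp_pos: [0.4633, -0.0685, 0.2002]
orientation: [2.631, 1.716, -0.001]
contact_force: [0.1, -0.7, -0.7]
grip_width: 0.0854
gripper_force: 0.0
```

```bash
python3 -c "
from h import *
delta([.4644,-.068,.037])"
```

```text
t 2.725 tcp [ 0.4633 -0.0685  0.2002] yaw x 66.23 tool z [-0.    -0.001 -1.   ] F [ 0.1 -0.7 -0.7] w 0.0854
delta mm [  1.    0.9 163.2]
```

Descend, then grip.

Emit:
{"fn": "step_arm", "kwargs": {"moves": [{"rx": 0, "ry": 0, "rz": 0, "dx": 1, "dy": 1, "dz": 30, "gripper": 1}, {"rx": 0, "ry": 0, "rz": 0, "dx": 0, "dy": 0, "dz": 35, "gripper": 1}, {"rx": 0, "ry": 0, "rz": 0, "dx": 0, "dy": 0, "dz": 35, "gripper": 1}, {"rx": 0, "ry": 0, "rz": 0, "dx": 0, "dy": 0, "dz": 25, "gripper": 1}, {"rx": 0, "ry": 0, "rz": 0, "dx": 0, "dy": 0, "dz": 20, "gripper": 1}, {"rx": 0, "ry": 0, "rz": 0, "dx": 0, "dy": 0, "dz": 18, "gripper": 1}, {"rx": 0, "ry": 0, "rz": 0, "dx": 0, "dy": 0, "dz": 0, "gripper": 1}, {"rx": 0, "ry": 0, "rz": 0, "dx": 0, "dy": 0, "dz": 0, "gripper": -1}, {"rx": 0, "ry": 0, "rz": 0, "dx": 0, "dy": 0, "dz": 0, "gripper": -1}, {"rx": 0, "ry": 0, "rz": 0, "dx": 0, "dy": 0, "dz": 0, "gripper": -1}, {"rx": 0, "ry": 0, "rz": 0, "dx": 0, "dy": 0, "dz": 0, "gripper": -1}, {"rx": 0, "ry": 0, "rz": 0, "dx": 0, "dy": 0, "dz": 0, "gripper": -1}], "grip_force": 30}}

```text
clock: 4.22
tcp_pos: [0.4656, -0.0673, 0.0384]
orientation: [2.628, 1.718, 0.002]
contact_force: [-1.0, -0.7, 6.6]
grip_width: 0.0487
gripper_force: 30.1
```

Emit:
{"fn": "step_arm", "kwargs": {"moves": [{"rx": 0, "ry": 0, "rz": 0, "dx": 0, "dy": 0, "dz": -20, "gripper": -1}, {"rx": 0, "ry": 0, "rz": 0, "dx": 0, "dy": 0, "dz": -30, "gripper": -1}, {"rx": 0, "ry": 0, "rz": 0, "dx": -15, "dy": 4, "dz": -10, "gripper": -1}, {"rx": 0, "ry": 0, "rz": 0, "dx": -30, "dy": 8, "dz": 0, "gripper": -1}, {"rx": 0, "ry": 0, "rz": 0, "dx": -38, "dy": 10, "dz": 0, "gripper": -1}, {"rx": 0, "ry": 0, "rz": 0, "dx": -38, "dy": 10, "dz": 0, "gripper": -1}, {"rx": 0, "ry": 0, "rz": 0, "dx": -38, "dy": 10, "dz": 0, "gripper": -1}, {"rx": 0, "ry": 0, "rz": 0, "dx": -38, "dy": 10, "dz": 0, "gripper": -1}, {"rx": 0, "ry": 0, "rz": 0, "dx": -25, "dy": 6, "dz": 0, "gripper": -1}, {"rx": 0, "ry": 0, "rz": 0, "dx": -10, "dy": 2, "dz": 0, "gripper": -1}, {"rx": 0, "ry": 0, "rz": 0, "dx": 0, "dy": 0, "dz": 0, "gripper": -1}, {"rx": 0, "ry": 0, "rz": 0, "dx": 0, "dy": 0, "dz": 0, "gripper": -1}]}}

```text
clock: 5.72
tcp_pos: [0.4274, -0.302, 0.0974]
orientation: [-2.627, -1.722, -0.001]
contact_force: [1.1, 0.3, -2.4]
grip_width: 0.0484
gripper_force: 32.2
```

```bash
python3 -c "
from h import *
delta([.4276,-.3038,.0465])
cv2.imwrite('pics/top1.png',cv2.resize(r.grab_frame('top')[150:350,220:540],(800,500),interpolation=cv2.INTER_CUBIC))"
```

```text
t 5.725 tcp [ 0.4274 -0.302   0.0974] yaw x 66.5 tool z [ 0.     0.001 -1.   ] F [ 1.1  0.3 -2.4] w 0.0484
delta mm [-1.6  0.9 50.9]
```

View pics/top1.png

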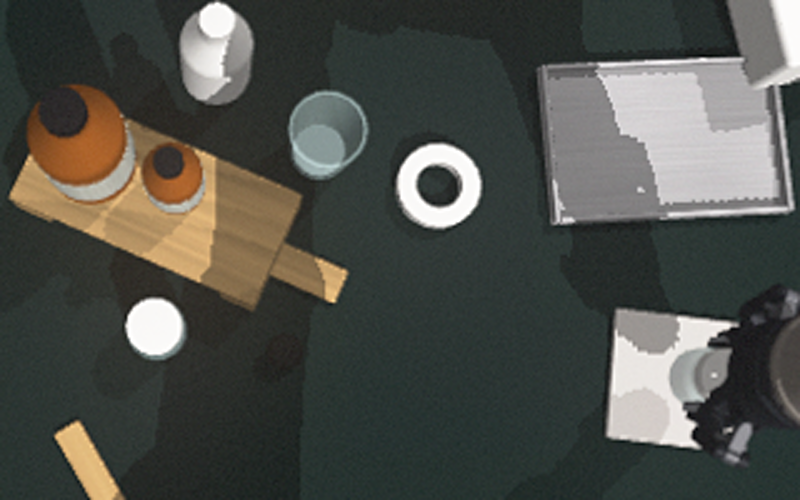

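The strip is still in place and the jar is held over the tile. Next I lower it.

Emit:
{"fn": "step_arm", "kwargs": {"moves": [{"rx": 0, "ry": 0, "rz": 0, "dx": -1, "dy": 1, "dz": 18, "gripper": -1}, {"rx": 0, "ry": 0, "rz": 0, "dx": 0, "dy": 0, "dz": 18, "gripper": -1}, {"rx": 0, "ry": 0, "rz": 0, "dx": 0, "dy": 0, "dz": 8, "gripper": -1}, {"rx": 0, "ry": 0, "rz": 0, "dx": 0, "dy": 0, "dz": 4, "gripper": -1}, {"rx": 0, "ry": 0, "rz": 0, "dx": 0, "dy": 0, "dz": 2, "gripper": -1}, {"rx": 0, "ry": 0, "rz": 0, "dx": 0, "dy": 0, "dz": 0, "gripper": -1}, {"rx": 0, "ry": 0, "rz": 0, "dx": 0, "dy": 0, "dz": 0, "gripper": -1}]}}

```text
clock: 6.65
tcp_pos: [0.4277, -0.305, 0.0477]
orientation: [2.628, 1.72, 0.0]
contact_force: [-0.1, -0.4, -2.6]
grip_width: 0.0488
gripper_force: 32.2
```

Emit:
{"fn": "step_arm", "kwargs": {"moves": [{"rx": 0, "ry": 0, "rz": 0, "dx": 0, "dy": 0, "dz": 1.2, "gripper": -1}, {"rx": 0, "ry": 0, "rz": 0, "dx": 0, "dy": 0, "dz": 0, "gripper": -1}, {"rx": 0, "ry": 0, "rz": 0, "dx": 0, "dy": 0, "dz": 0, "gripper": 0.5}, {"rx": 0, "ry": 0, "rz": 0, "dx": 0, "dy": 0, "dz": 0, "gripper": 1}, {"rx": 0, "ry": 0, "rz": 0, "dx": 0, "dy": 0, "dz": 0, "gripper": 1}, {"rx": 0, "ry": 0, "rz": 0, "dx": 0, "dy": 0, "dz": 0, "gripper": 1}, {"rx": 0, "ry": 0, "rz": 0, "dx": 0, "dy": 0, "dz": -15, "gripper": 1}, {"rx": 0, "ry": 0, "rz": 0, "dx": 0, "dy": 0, "dz": -30, "gripper": 1}, {"rx": 0, "ry": 0, "rz": 0, "dx": 0, "dy": 0, "dz": -40, "gripper": 1}, {"rx": 0, "ry": 0, "rz": 0, "dx": 0, "dy": 0, "dz": -20, "gripper": 1}, {"rx": 0, "ry": 0, "rz": 0, "dx": 0, "dy": 0, "dz": 0, "gripper": 0}]}}

```text
clock: 8.02
tcp_pos: [0.4286, -0.3055, 0.1535]
orientation: [2.625, 1.718, 0.003]
contact_force: [0.9, 0.3, -0.3]
grip_width: 0.0696
gripper_force: 0.0
```

Run:
```python
from h import *
# average strip direction/end: threshold wood in averaged clean frame
a=cv2.imread('pics/top0.png'); 
f=np.mean([r.grab_frame('top') for _ in range(3)],0).astype(np.uint8)
c=np.vstack([f[220:300,310:400]]);cv2.imwrite('pics/c2.png',cv2.resize(c,(720,600),fx=0,fy=0,interpolation=cv2.INTER_CUBIC) if 0 else np.hstack([cv2.resize(c,(450,400),interpolation=cv2.INTER_CUBIC),cv2.resize(f[240:340,440:540],(350,400),interpolation=cv2.INTER_CUBIC)]))
# grasp: 14 mm inboard of the free end
e=np.array([.5036,-.0192]);u=np.array([np.cos(np.radians(-113.65)),np.sin(np.radians(-113.65))])
p=e-13*.001*u;print(p);delta([*p,.12])
```

```text
[ 0.50881493 -0.00729183]
t 8.175 tcp [ 0.4269 -0.3046  0.1506] yaw x 66.39 tool z [-0.001  0.    -1.   ] F [-0.1 -0.7  0.3] w 0.0483
delta mm [305.2 -44.   30.7]
```

View pics/c2.png

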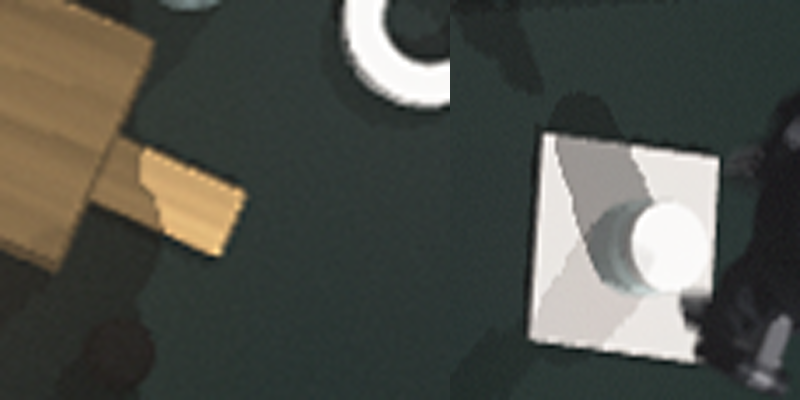

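The jar stands on the tile with the strip unchanged, its end corners at about (359,258) and (354,272). Next, over the strip.

Emit:
{"fn": "step_arm", "kwargs": {"moves": [{"rx": 0, "ry": 0, "rz": 0, "dx": 20, "dy": -3, "dz": 0, "gripper": 0}, {"rx": 0, "ry": 0, "rz": 0, "dx": 40, "dy": -6, "dz": 0, "gripper": 0}, {"rx": 0, "ry": 0, "rz": 0, "dx": 45, "dy": -7, "dz": 5, "gripper": 0}, {"rx": 0, "ry": 0, "rz": 0, "dx": 45, "dy": -7, "dz": 5, "gripper": 0}, {"rx": 0, "ry": 0, "rz": 0, "dx": 45, "dy": -7, "dz": 5, "gripper": 0}, {"rx": 0, "ry": 0, "rz": 0, "dx": 45, "dy": -6, "dz": 5, "gripper": 0}, {"rx": 0, "ry": 0, "rz": 0, "dx": 40, "dy": -5, "dz": 5, "gripper": 0}, {"rx": 0, "ry": 0, "rz": 0, "dx": 25, "dy": -3, "dz": 5, "gripper": 0}, {"rx": 0, "ry": 0, "rz": 0, "dx": 0, "dy": 0, "dz": 0, "gripper": 0}, {"rx": 0, "ry": 0, "rz": 0, "dx": 0, "dy": 0, "dz": 0, "gripper": 0}]}}

```text
clock: 9.43
tcp_pos: [0.5086, -0.0087, 0.1204]
orientation: [-2.629, -1.719, 0.003]
contact_force: [-0.0, -0.4, 0.3]
grip_width: 0.0426
gripper_force: 0.0
```

```bash
python3 -c "
from h import *
print(px2w('top',[(502.5,301.4)],.073))
delta([.5088,-.0073,.03])"
```

```text
[[ 0.42658591 -0.30526207  0.073     ]]
t 9.425 tcp [ 0.5086 -0.0087  0.1204] yaw x 66.36 tool z [-0.002 -0.001 -1.   ] F [-0.  -0.4  0.3] w 0.0426
delta mm [ 1.5 -0.2 90.4]
```

Emit:
{"fn": "step_arm", "kwargs": {"moves": [{"rx": 0, "ry": 0, "rz": 0, "dx": 1, "dy": 0, "dz": 25, "gripper": 0}, {"rx": 0, "ry": 0, "rz": 0, "dx": 0, "dy": 0, "dz": 30, "gripper": 0}, {"rx": 0, "ry": 0, "rz": 0, "dx": 0, "dy": 0, "dz": 18, "gripper": 0}, {"rx": 0, "ry": 0, "rz": 0, "dx": 0, "dy": 0, "dz": 10, "gripper": 0}, {"rx": 0, "ry": 0, "rz": 0, "dx": 0, "dy": 0, "dz": 4, "gripper": 0}, {"rx": 0, "ry": 0, "rz": 0, "dx": 0, "dy": 0, "dz": 0, "gripper": 0}, {"rx": 0, "ry": 0, "rz": 0, "dx": 0, "dy": 0, "dz": 0, "gripper": 0}]}}

```text
clock: 10.3
tcp_pos: [0.5103, -0.0068, 0.0347]
orientation: [2.628, 1.72, 0.002]
contact_force: [0.6, 0.8, 0.5]
grip_width: 0.0426
gripper_force: 0.0
```

```bash
python3 -c "
from h import *
delta([.5088,-.0073,.024])
f=r.grab_frame('scene');cv2.imwrite('pics/s2.png',cv2.resize(f[180:320,220:440],(800,509),interpolation=cv2.INTER_CUBIC))"
```

```text
t 10.3 tcp [ 0.5103 -0.0068  0.0347] yaw x 66.4 tool z [ 0.001  0.    -1.   ] F [0.6 0.8 0.5] w 0.0426
delta mm [-1.1 -1.1 10.7]
```

View pics/s2.png

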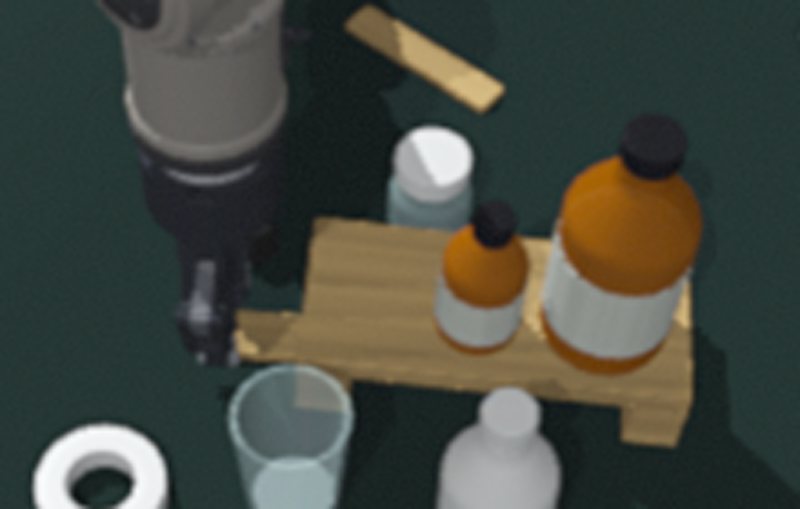

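The fingers straddle the strip's free end, with the body clear of the riser and beaker. Creeping down.

Emit:
{"fn": "step_arm", "kwargs": {"moves": [{"rx": 0, "ry": 0, "rz": 0, "dx": -1, "dy": -1, "dz": 5, "gripper": 0}, {"rx": 0, "ry": 0, "rz": 0, "dx": 0, "dy": 0, "dz": 4, "gripper": 0}, {"rx": 0, "ry": 0, "rz": 0, "dx": 0, "dy": 0, "dz": 0, "gripper": 0}, {"rx": 0, "ry": 0, "rz": 0, "dx": 0, "dy": 0, "dz": 0, "gripper": 0}]}}

```text
clock: 10.85
tcp_pos: [0.5084, -0.0073, 0.0251]
orientation: [-2.629, -1.72, 0.0]
contact_force: [0.3, -0.4, -0.4]
grip_width: 0.0428
gripper_force: 0.0
```

Emit:
{"fn": "step_arm", "kwargs": {"moves": [{"rx": 0, "ry": 0, "rz": 0, "dx": 0, "dy": 0, "dz": 1.5, "gripper": 0}, {"rx": 0, "ry": 0, "rz": 0, "dx": 0, "dy": 0, "dz": 0, "gripper": 0}, {"rx": 0, "ry": 0, "rz": 0, "dx": 0, "dy": 0, "dz": 0, "gripper": 0}]}}

```text
clock: 11.22
tcp_pos: [0.5084, -0.0073, 0.0236]
orientation: [2.629, 1.72, 0.0]
contact_force: [0.3, 0.8, -0.4]
grip_width: 0.0423
gripper_force: 0.0
```

Emit:
{"fn": "step_arm", "kwargs": {"moves": [{"rx": 0, "ry": 0, "rz": 0, "dx": 0, "dy": 0, "dz": 0, "gripper": -0.2}, {"rx": 0, "ry": 0, "rz": 0, "dx": 0, "dy": 0, "dz": 0, "gripper": -0.4}, {"rx": 0, "ry": 0, "rz": 0, "dx": 0, "dy": 0, "dz": 0, "gripper": -1}, {"rx": 0, "ry": 0, "rz": 0, "dx": 0, "dy": 0, "dz": 0, "gripper": -1}, {"rx": 0, "ry": 0, "rz": 0, "dx": 0, "dy": 0, "dz": 0, "gripper": -1}], "grip_force": 60}}

```text
clock: 11.85
tcp_pos: [0.5083, -0.0073, 0.024]
orientation: [2.628, 1.721, -0.0]
contact_force: [-2.0, -1.2, 5.5]
grip_width: 0.0276
gripper_force: 59.0
```

Emit:
{"fn": "step_arm", "kwargs": {"moves": [{"rx": 0, "ry": 0, "rz": 0, "dx": -2, "dy": 0, "dz": 0, "gripper": -1}, {"rx": 0, "ry": 0, "rz": 0, "dx": -4, "dy": 0, "dz": 0, "gripper": -1}, {"rx": 0, "ry": 0, "rz": 0, "dx": -5, "dy": 0, "dz": 0, "gripper": -1}, {"rx": 0, "ry": 0, "rz": 0, "dx": -5, "dy": 0, "dz": 0, "gripper": -1}]}}

```text
clock: 12.35
tcp_pos: [0.5036, -0.0197, 0.024]
orientation: [-2.627, -1.722, -0.007]
contact_force: [2.7, 6.1, 0.5]
grip_width: 0.0278
gripper_force: 59.2
```

```bash
python3 -c "
from h import *
delta([.5083,-.0073,.024])
f=r.grab_frame('top');a=cv2.imread('pics/top0.png')
cv2.imwrite('pics/c3.png',np.hstack([cv2.resize(x[180:300,210:370],(400,300),interpolation=cv2.INTER_CUBIC) for x in(a,f)]))"
```

```text
t 12.35 tcp [ 0.5036 -0.0197  0.024 ] yaw x 66.5 tool z [ 0.004  0.003 -1.   ] F [2.7 6.1 0.5] w 0.0278
delta mm [13.3 -0.7  0.1]
```

View pics/c3.png

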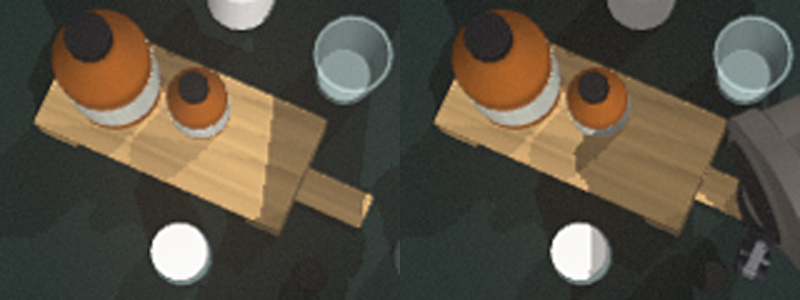

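The riser and bottles are where they were, and the pull is about 6.7 N from friction. I'll keep drawing.

Emit:
{"fn": "step_arm", "kwargs": {"moves": [{"rx": 0, "ry": 0, "rz": 0, "dx": -5, "dy": 0, "dz": 0, "gripper": -1}, {"rx": 0, "ry": 0, "rz": 0, "dx": -5, "dy": 0, "dz": 0, "gripper": -1}, {"rx": 0, "ry": 0, "rz": 0, "dx": -5, "dy": 0, "dz": 0, "gripper": -1}, {"rx": 0, "ry": 0, "rz": 0, "dx": -5, "dy": 0, "dz": 0, "gripper": -1}, {"rx": 0, "ry": 0, "rz": 0, "dx": -5, "dy": 0, "dz": 0, "gripper": -1}, {"rx": 0, "ry": 0, "rz": 0, "dx": -5, "dy": 0, "dz": 0, "gripper": -1}, {"rx": 0, "ry": 0, "rz": 0, "dx": -5, "dy": 0, "dz": 0, "gripper": -1}, {"rx": 0, "ry": 0, "rz": 0, "dx": -5, "dy": 0, "dz": 0, "gripper": -1}, {"rx": 0, "ry": 0, "rz": 0, "dx": 0, "dy": 0, "dz": 0, "gripper": -1}]}}

```text
clock: 13.52
tcp_pos: [0.4875, -0.0571, 0.0241]
orientation: [-2.628, -1.722, -0.006]
contact_force: [1.8, 4.9, 0.9]
grip_width: 0.0279
gripper_force: 59.5
```

```bash
python3 -c "
from h import *
delta([.5083,-.0073,.024])"
```

```text
t 13.525 tcp [ 0.4875 -0.0571  0.0241] yaw x 66.46 tool z [ 0.003  0.002 -1.   ] F [1.8 4.9 0.9] w 0.0279
delta mm [54.  -0.8  0.2]
```

Emit:
{"fn": "step_arm", "kwargs": {"moves": [{"rx": 0, "ry": 0, "rz": 0, "dx": -5, "dy": 0, "dz": 0, "gripper": -1}, {"rx": 0, "ry": 0, "rz": 0, "dx": -5, "dy": 0, "dz": 0, "gripper": -1}, {"rx": 0, "ry": 0, "rz": 0, "dx": -5, "dy": 0, "dz": 0, "gripper": -1}, {"rx": 0, "ry": 0, "rz": 0, "dx": -5, "dy": 0, "dz": 0, "gripper": -1}, {"rx": 0, "ry": 0, "rz": 0, "dx": -5, "dy": 0, "dz": 0, "gripper": -1}, {"rx": 0, "ry": 0, "rz": 0, "dx": -4, "dy": 0, "dz": 0, "gripper": -1}, {"rx": 0, "ry": 0, "rz": 0, "dx": -4, "dy": 0, "dz": 0, "gripper": -1}, {"rx": 0, "ry": 0, "rz": 0, "dx": -4, "dy": 0, "dz": 0, "gripper": -1}, {"rx": 0, "ry": 0, "rz": 0, "dx": -5, "dy": 0, "dz": 0, "gripper": -1}, {"rx": 0, "ry": 0, "rz": 0, "dx": -8, "dy": 0, "dz": 0, "gripper": -1}, {"rx": 0, "ry": 0, "rz": 0, "dx": -8, "dy": 0, "dz": 0, "gripper": -1}, {"rx": 0, "ry": 0, "rz": 0, "dx": 0, "dy": 0, "dz": 0, "gripper": -1}, {"rx": 0, "ry": 0, "rz": 0, "dx": 0, "dy": 0, "dz": 0, "gripper": -1}]}}

```text
clock: 15.15
tcp_pos: [0.4629, -0.1131, 0.024]
orientation: [2.629, 1.718, -0.0]
contact_force: [1.7, -0.4, 6.2]
grip_width: 0.0279
gripper_force: 60.1
```

```bash
python3 -c "
from h import *
delta([.5083,-.0073,.024])
cv2.imwrite('pics/s3.png',r.grab_frame('scene'))
cv2.imwrite('pics/top3.png',r.grab_frame('top'))"
```

```text
t 15.15 tcp [ 0.4629 -0.1131  0.024 ] yaw x 66.33 tool z [ 0.001 -0.001 -1.   ] F [ 1.7 -0.4  6.2] w 0.0279
delta mm [ 1.151e+02 -9.000e-01 -1.000e-01]
```

View pics/s3.png

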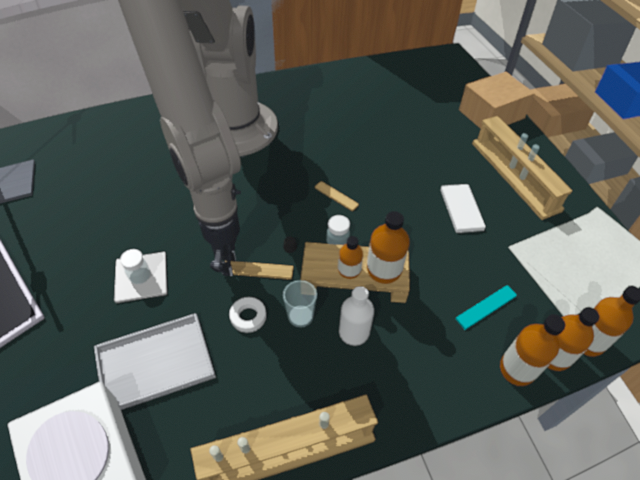

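The strip is out, the riser looks flat and the jar is on the tile. A white balance stands near the tray corner, at about (98,385) in the scene view and (528,185) in the top view, so I'll triangulate that corner while lifting and turning.

Emit:
{"fn": "step_arm", "kwargs": {"moves": [{"rx": 0, "ry": 0, "rz": 0, "dx": 0, "dy": 0, "dz": -10, "gripper": -1}, {"rx": 0, "ry": 0, "rz": 0, "dx": 0, "dy": 0, "dz": -30, "gripper": -1}, {"rx": 0, "ry": 0, "rz": 0, "dx": 0, "dy": 0, "dz": -40, "gripper": -1}, {"rx": 0, "ry": 0, "rz": 0, "dx": 0, "dy": 0, "dz": -30, "gripper": -1}, {"rx": 0, "ry": 0, "rz": -9, "dx": 0, "dy": 0, "dz": 0, "gripper": -1}, {"rx": 0, "ry": 0, "rz": -9, "dx": 0, "dy": 0, "dz": 0, "gripper": -1}, {"rx": 0, "ry": 0, "rz": -9, "dx": 0, "dy": 0, "dz": 0, "gripper": -1}, {"rx": 0, "ry": 0, "rz": 0, "dx": 0, "dy": 0, "dz": 0, "gripper": -1}]}}

```text
clock: 16.25
tcp_pos: [0.4618, -0.1125, 0.1335]
orientation: [-2.157, -2.283, 0.002]
contact_force: [-0.4, 0.1, -0.7]
grip_width: 0.0278
gripper_force: 59.3
```

Run:
```python
from h import *
for z in (.05,.07,.09,.11): print(z,px2w('top',[(524,184),(500,97)],z)[:,:2].round(3).tolist(),px2w('scene',[(99,384)],z)[0,:2].round(3))
delta([.622,-.355,.13])
# riser flatness check: bottle cap shift between start and now is not a measure; compare board corners
```

```text
0.05 [[0.675, -0.372], [0.87, -0.329]] [ 0.676 -0.396]
0.07 [[0.67, -0.362], [0.86, -0.32]] [ 0.686 -0.389]
0.09 [[0.664, -0.353], [0.851, -0.312]] [ 0.696 -0.383]
0.11 [[0.659, -0.344], [0.841, -0.303]] [ 0.706 -0.376]
t 16.25 tcp [ 0.4618 -0.1125  0.1335] yaw x 93.26 tool z [-0.001 -0.    -1.   ] F [-0.4  0.1 -0.7] w 0.0278
delta mm [-251.2  146.2    3.4]
```

Emit:
{"fn": "step_arm", "kwargs": {"moves": [{"rx": 0, "ry": 0, "rz": 0, "dx": -16, "dy": 9, "dz": 0, "gripper": -1}, {"rx": 0, "ry": 0, "rz": 0, "dx": -32, "dy": 18, "dz": 0, "gripper": -1}, {"rx": 0, "ry": 0, "rz": 0, "dx": -36, "dy": 20, "dz": 0, "gripper": -1}, {"rx": 0, "ry": 0, "rz": 0, "dx": -36, "dy": 20, "dz": 0, "gripper": -1}, {"rx": 0, "ry": 0, "rz": 0, "dx": -36, "dy": 20, "dz": 0, "gripper": -1}, {"rx": 0, "ry": 0, "rz": 0, "dx": -36, "dy": 20, "dz": 0, "gripper": -1}, {"rx": 0, "ry": 0, "rz": 0, "dx": -32, "dy": 18, "dz": 0, "gripper": -1}, {"rx": 0, "ry": 0, "rz": 0, "dx": -16, "dy": 9, "dz": 0, "gripper": -1}, {"rx": 0, "ry": 0, "rz": 0, "dx": -8, "dy": 5, "dz": 0, "gripper": -1}, {"rx": 0, "ry": 0, "rz": 0, "dx": 0, "dy": 0, "dz": 0, "gripper": -1}, {"rx": 0, "ry": 0, "rz": 0, "dx": 0, "dy": 0, "dz": 0, "gripper": -1}]}}

```text
clock: 17.62
tcp_pos: [0.6159, -0.3502, 0.1335]
orientation: [-2.153, -2.286, 0.0]
contact_force: [-0.4, -0.3, 0.0]
grip_width: 0.0277
gripper_force: 59.3
```

Run:
```python
from h import *
delta([.615,-.352,.031])
f=r.grab_frame('scene')[270:480,0:280];g=r.grab_frame('top')[100:280,400:640]
cv2.imwrite('pics/c4.png',np.hstack([cv2.resize(f,(400,300),interpolation=cv2.INTER_CUBIC),cv2.resize(g,(400,300),interpolation=cv2.INTER_CUBIC)]))
```

```text
t 17.625 tcp [ 0.6159 -0.3502  0.1335] yaw x 93.43 tool z [-0.001  0.    -1.   ] F [-0.4 -0.3  0. ] w 0.0277
delta mm [ -1.8  -1.  102.5]
```

View pics/c4.png

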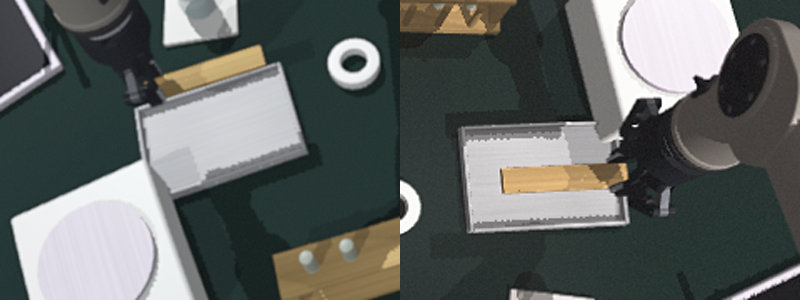

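The strip hangs level and lines up with the tray, and the balance is clear of the path. Lowering.

Emit:
{"fn": "step_arm", "kwargs": {"moves": [{"rx": 0, "ry": 0, "rz": 0, "dx": -1, "dy": -1, "dz": 20, "gripper": -1}, {"rx": 0, "ry": 0, "rz": 0, "dx": 0, "dy": 0, "dz": 30, "gripper": -1}, {"rx": 0, "ry": 0, "rz": 0, "dx": 0, "dy": 0, "dz": 25, "gripper": -1}, {"rx": 0, "ry": 0, "rz": 0, "dx": 0, "dy": 0, "dz": 15, "gripper": -1}, {"rx": 0, "ry": 0, "rz": 0, "dx": 0, "dy": 0, "dz": 8, "gripper": -1}, {"rx": 0, "ry": 0, "rz": 0, "dx": 0, "dy": 0, "dz": 4, "gripper": -1}, {"rx": 0, "ry": 0, "rz": 0, "dx": 0, "dy": 0, "dz": 0, "gripper": -1}, {"rx": 0, "ry": 0, "rz": 0, "dx": 0, "dy": 0, "dz": 0, "gripper": -1}]}}

```text
clock: 18.73
tcp_pos: [0.6158, -0.3524, 0.0325]
orientation: [2.154, 2.285, 0.001]
contact_force: [0.2, 0.1, 0.4]
grip_width: 0.0279
gripper_force: 59.3
```

Emit:
{"fn": "step_arm", "kwargs": {"moves": [{"rx": 0, "ry": 0, "rz": 0, "dx": 0, "dy": 0, "dz": 1.5, "gripper": -1}, {"rx": 0, "ry": 0, "rz": 0, "dx": 0, "dy": 0, "dz": 0, "gripper": -1}, {"rx": 0, "ry": 0, "rz": 0, "dx": 0, "dy": 0, "dz": 0, "gripper": -1}]}}

```text
clock: 19.1
tcp_pos: [0.6153, -0.3522, 0.0302]
orientation: [2.155, 2.286, 0.0]
contact_force: [0.2, -0.3, -0.0]
grip_width: 0.0279
gripper_force: 59.3
```

Emit:
{"fn": "step_arm", "kwargs": {"moves": [{"rx": 0, "ry": 0, "rz": 0, "dx": 0, "dy": 0, "dz": 1, "gripper": -1}, {"rx": 0, "ry": 0, "rz": 0, "dx": 0, "dy": 0, "dz": 0, "gripper": -1}, {"rx": 0, "ry": 0, "rz": 0, "dx": 0, "dy": 0, "dz": 0, "gripper": -0.25}, {"rx": 0, "ry": 0, "rz": 0, "dx": 0, "dy": 0, "dz": 0, "gripper": -0.1}, {"rx": 0, "ry": 0, "rz": 0, "dx": 0, "dy": 0, "dz": 0, "gripper": -0.1}, {"rx": 0, "ry": 0, "rz": 0, "dx": 0, "dy": 0, "dz": 0, "gripper": -0.1}, {"rx": 0, "ry": 0, "rz": 0, "dx": 0, "dy": 0, "dz": -10, "gripper": -0.1}, {"rx": 0, "ry": 0, "rz": 0, "dx": 0, "dy": 0, "dz": -30, "gripper": -0.1}, {"rx": 0, "ry": 0, "rz": 0, "dx": 0, "dy": 0, "dz": -40, "gripper": -0.1}, {"rx": 0, "ry": 0, "rz": 0, "dx": 0, "dy": 0, "dz": -40, "gripper": -0.1}, {"rx": 0, "ry": 0, "rz": 0, "dx": -30, "dy": 0, "dz": -30, "gripper": -0.1}, {"rx": 0, "ry": 0, "rz": 0, "dx": -40, "dy": 0, "dz": -20, "gripper": -0.1}, {"rx": 0, "ry": 0, "rz": 0, "dx": -40, "dy": 0, "dz": 0, "gripper": -0.1}, {"rx": 0, "ry": 0, "rz": 0, "dx": -20, "dy": 0, "dz": 0, "gripper": -0.1}, {"rx": 0, "ry": 0, "rz": 0, "dx": 0, "dy": 0, "dz": 0, "gripper": -0.1}]}}

```text
clock: 20.98
tcp_pos: [0.6221, -0.484, 0.1993]
orientation: [2.158, 2.283, -0.001]
contact_force: [0.8, -0.6, 0.7]
grip_width: 0.0383
gripper_force: 0.0
```

Run:
```python
from h import *
delta([.615,-.352,.031])
cv2.imwrite('pics/top5.png',r.grab_frame('top'))
```

```text
t 20.975 tcp [ 0.6221 -0.484   0.1993] yaw x 93.22 tool z [-0.    -0.001 -1.   ] F [ 0.8 -0.6  0.7] w 0.0383
delta mm [132.3   0.4 168.2]
```

View pics/top5.png

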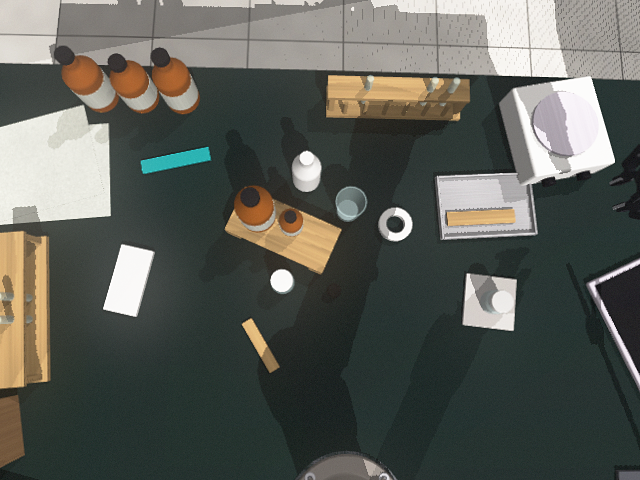

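The strip lies in the tray, centred near (480,217) against a tray centre of (487,207), about 12 mm off lengthwise and 20 mm crosswise, so within limits. The riser sits flat in place, the jar is on the tile and the bystanders look unmoved.

```bash
python3 -c "
from h import *
print(px2w('top',[(480.5,216.5)],.013)); print(r.hand_in())"
```

```text
[[ 0.61072823 -0.28889342  0.013     ]]
the job is handed in; nothing more can be done
None
```

The job is handed in, but no verdict came back. In the last picture the jar is on the tile, the riser looks flat and unmoved with both bottles upright, the strip is in the tray about 14 mm off centre lengthwise and 22 mm crosswise, and the bystanders look unmoved.

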